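# Clear the loupe and draw out the film scanner's tray

### The arm

A 7-joint arm with a two-finger parallel gripper is mounted at the origin on the work surface. World frame = base frame: x ahead of the robot, y to its left, z up, the work surface at z = 0. Lengths are in m, angles in rad, forces in N, time in s.
With the tool pointing down it reaches from about 0.425 to 0.925 m from the base axis. Payload 6.8 kg.
Tool frame: the origin (TCP) lies at the very end of the fingers, on their centre line; the grasp point (between the pads) lies 19 mm behind it; z points along the fingers, y is the line along which they close (so a half turn about z gives the same grasp; the last joint's range is limited). The gripper opens to 85 mm and grips with 20 to 120 N. Pads are 22 mm wide; open, the fingers measure 114 mm over their backs; the gripper's body (76 mm by 85 mm) begins 54 mm behind the grasp point. The pads swing forward as they close: fully open they stand 13 mm farther back than shut.
Start: joints at [-1.312, 0.477, 0.022, 1.555, -0.011, 1.109, -0.083], TCP at [0.242, 0.63, 0.231] pointing down, gripper open.
Joint ranges: [-2.96, 2.96], [-0.34, 2.1], [-1.41, 1.46], [0.24, 2.44], [-1.37, 4.51], [0.17, 1.92], [-2.96, 2.96]. Speed limits (rad/s): [2.39, 2.39, 3.14, 3.14, 3.14, 3.14, 3.14].

### API

Orientations are given as a rotation vector (axis times angle).
In Python, from bench import r gives the robot as it stands.
- The arm moves only by the shell command python3 -m jog 'ROWS' [FORCE]. ROWS is JSON, a list of rows, each an object of numbers: "fingers": the finger opening in m, from 0 to 0.0854; "x", "y", "z": the shift along the tool's x, y, z in m; "rx", "ry", "rz": the turn, a rotation vector about the tool's x, y, z in degrees. In form: [{"fingers": .., "x": .., "y": .., "z": .., "rx": .., "ry": .., "rz": ..}, ...]. A call has 1 to 8 rows; each row shifts and turns the commanded pose from where the row before left it, along the tool's axes as they then stand; what a row does not reach is not made up. A row lasts 1/8 s, in which the tool goes at most 62.5 mm and 10.7 degrees, less where a joint would pass 70% of its speed; a pose out of reach is approached as far as the arm can. A call is refused whole if a number of a shift passes 0.0625 or a number of a turn 10.7, either way. A call with a gripper value outside its range is refused whole. The fingers move at their own pace and stop on an object; FORCE is the grip in N (left out, the last holds). Time passes only in rows, so rows that do not move let the fingers close. It gives the time, the measured TCP pose, the force, the opening and the grip force at its end, in the units of the state.
- r.get_obs(): the state, without advancing time (a new reading comes with each control period).
- r.grab_frame(name): name is "scene" or "top"; returns (picture, depth): 400x640x3 uint8, red, green, blue; 400x640 float32, m along the optical axis (not along the pixel's ray), 0 where there is no reading.
- r.get_calibration(name): a dict with "mtx" (3x3 intrinsics, pixels), "dist" ([k1, k2, p1, p2, k3] as OpenCV has them; the pictures are not rectified), "extrinsics" (4x4, takes a point from camera to world coordinates). Camera axes: x right, y down, z forward; pixel columns grow to the right and rows downward; lengths in m; the calibration is good to about 2 mm. A picture is of the moment at which its call begins. get_calibration takes no time and is no camera call.
- r.hand_in(): hands the job in; it is judged then, once.
Trained networks look in the newest picture that a camera, given by its name, has taken for a name from the list of things; names that differ only in an ending like _2 or _b are one class to them, and where a whole thing is asked for, a point or a joint stands for the part that bears it (a point fixed in the world has none). Each returns a list of dicts, best first, with "score" (0 to 1); they miss things now and then, are a little off and sometimes report something else, mostly with a low value. They report only what shows in the picture. A call takes as long as a camera call.
- r.search_frame(target, camera): "xyz" ([x, y, z] in m, in world coordinates, good to about 4 mm: the middle of the surface that is visible of it).
- r.landmark_of(target, camera): "xyz" ([x, y, z] in m, in world coordinates, good to about 4 mm: a listed point, or the origin of a listed thing).
The state is a dict: "clock": time; "joints": joint angles; "qvel": joint speeds; "tau": joint torques, N m; "tcp_pos": TCP position; "orientation": TCP orientation; "contact_force": force on the tool from outside, world axes, zero at the start; "moment": the same for the moment, N m; "grip_width": finger opening in m; "gripper_force": force on a finger pad.
Only numpy, scipy, OpenCV 4.12 (cv2) and the standard library are available. Lean on these libraries where they do the work, as an engineer would, in place of code of your own. Each camera call takes 0.05 s, during which the arm holds its last target. There are 200 camera calls.

### The job

The film scanner's tray has to come out for the next strips, but a loupe has been left standing on the desk in its way. Slide the loupe aside with the fingertips, upright and without lifting it, so that it stands clear of the tray's path; then hook a fingertip behind the tray's lip and draw the tray all the way out to its stop. Do not grip the lip, do not let the tray bump the loupe, and leave the other things where they stand.

Things in the scene. Friction and masses are not known exactly. Their poses are not given: they have to be found in the camera images.
- scanner_front (a point): Desktop film scanner, white and grey, fixed: 450 deep, 300 wide, 78 high, on the robot's left, front face turned to the robot's right. This point lies on the desk at the foot of the middle of its front face; its x points from the front face (plane x = 0) back into the machine, y along the face, z up. The 150 wide tray comes out of a slot towards -x, centred on y = 0.
- film_tray (a joint): How far the film tray is drawn out of the scanner, in m: 0 = home, 0.150 = fully out at its stop. It starts between 0 and 0.025. Its front plate (160 wide, 24 to 52 above the desk) lies 60 in front of the scanner face at home, 210 at the stop. It slides stiffly (about 2.5 N, no spring) and stays where it is left.
- lip_hook (a point): Middle of the rear face (towards the scanner) of the tray's upturned lip, 12 below the lip's top and 12 above the tray floor; moves with the tray, axes as the scanner's. At home it is 50 in front of the scanner's face: between them a flat open strip of tray, 142 wide between side rims 8 high, for the fingertip. Tray floor 34, lip top 58 above the desk; lip with front plate 10 thick.
- loupe: Loupe for viewing film: upright, round, 46 in diameter and 52 high, black with a clear foot 43 in diameter, about 120 g (varies). Loose on the desk in front of the tray. Origin at the centre of its underside, z up its axis.
- canister: Bystander: black 35 mm film canister with grey cap, upright, 34 in diameter, 51 high. Origin at the centre of its underside.
- carton: Bystander: cardboard carton of slide mounts, 57 x 57 x 48.5 high, lying on the scanner lid (78 above the desk). Origin at the centre of its underside.
- blower: Bystander: dark rubber dust blower standing on its foot with its nozzle up, 58 in diameter, 105 high. Origin at the centre of its underside.

How it is judged:
By the outcome, as a careful person would: the job done as asked, in the order asked, and still so for the second after the job is handed in, with the robot touching nothing.
It also fails if it takes over 50 s, if anything falls off the work surface, if the arm or the gripper's body presses on something with over 40 N, if the wrist force passes 120 N, or if a joint passes its speed limit or range.

## Working session

There is one attempt and no reset: what is moved stays moved. The work goes in short steps, Python scripts to look and compute and a shell command to move; the robot and the scene stay as the last step left them, time stands still between calls to the robot, and variables do not carry over. Pictures are saved under pics/ and viewed, at most 10 in all, crops included, and the job is handed in when it is done.

```bash
mkdir -p pics
python3 - <<'E'
from bench import r
import cv2,numpy as np
o=r.get_obs();print({k:np.round(o[k],3) for k in('clock','tcp_pos','orientation','grip_width','contact_force')})
for c in('scene','top'):
    p,d=r.grab_frame(c);cv2.imwrite(f'pics/{c}0.png',p[:,:,::-1])
    for n in('scanner_front','lip_hook','loupe','canister','carton','blower'):
        print(c,n,[(np.round(q['xyz'],3).tolist(),round(q['score'],2)) for q in r.landmark_of(n,c)[:2]])
E
```

```text
{'clock': np.float64(0.0), 'tcp_pos': array([0.242, 0.63 , 0.23 ]), 'orientation': array([-5.730e-01, -3.089e+00,  3.000e-03]), 'grip_width': np.float64(0.085), 'contact_force': array([ 0.505, -0.135, -1.041])}
scene scanner_front []
scene lip_hook [([0.597, 0.155, 0.046], 0.92)]
scene loupe [([0.587, 0.042, -0.001], 0.92)]
scene canister [([0.447, 0.244, 0.003], 0.69)]
scene carton [([0.586, 0.364, 0.076], 0.94), ([0.449, 0.247, 0.003], 0.71)]
scene blower [([0.623, -0.175, -0.001], 0.82)]
top scanner_front []
top lip_hook [([0.599, 0.157, 0.044], 0.75)]
top loupe [([0.59, 0.042, 0.001], 0.58)]
top canister []
top carton [([0.583, 0.367, 0.081], 0.69)]
top blower [([0.62, -0.177, -0.004], 0.81)]
```

View pics/scene0.png

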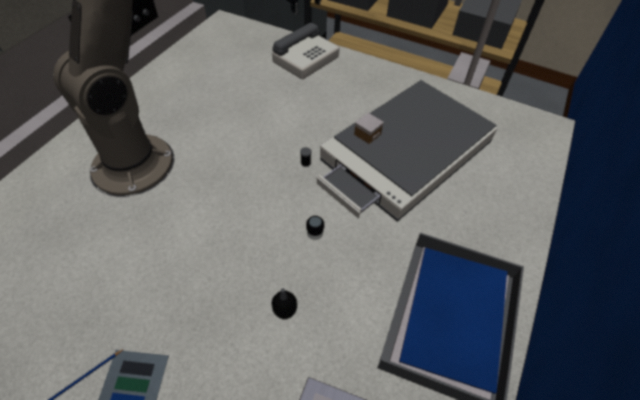

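View pics/top0.png

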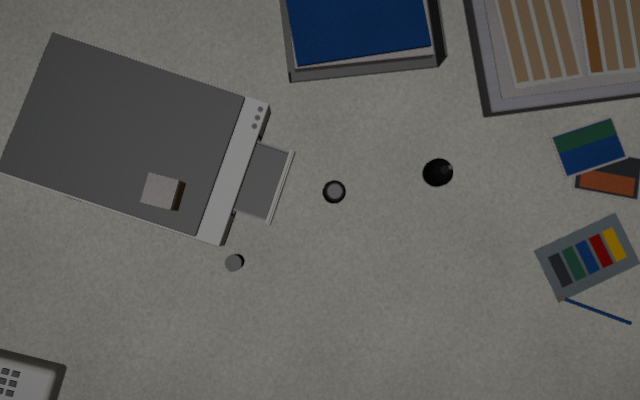

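The scene view shows the scanner at upper right, with the tray lip around (345,197), the loupe at (315,225), canister at (306,157) and blower at (284,303). In the top view the lip runs (293,150)–(269,222), the loupe is at (334,191), canister at (234,262), blower at (438,172) and the front face edge (268,103)–(222,243). The detections agree with these positions.

```bash
cat > h.py <<'E'
from bench import r
import cv2,numpy as np
def at_z(cam,uv,z):
    c=r.get_calibration(cam);T=np.array(c['extrinsics'])
    n=cv2.undistortPoints(np.float32([uv]).reshape(-1,1,2),np.array(c['mtx']),np.array(c['dist'])).reshape(-1,2)
    d=np.c_[n,np.ones(len(n))]@T[:3,:3].T;o=T[:3,3]
    return o+d*((z-o[2])/d[:,2])[:,None]
def cloud(cam):
    p,d=r.grab_frame(cam);c=r.get_calibration(cam);T=np.array(c['extrinsics'])
    v,u=np.nonzero(d>0)
    n=cv2.undistortPoints(np.float32(np.c_[u,v]).reshape(-1,1,2),np.array(c['mtx']),np.array(c['dist'])).reshape(-1,2)
    X=np.c_[n,np.ones(len(n))]*d[v,u][:,None]
    return p,np.c_[u,v],X@T[:3,:3].T+T[:3,3]
E
python3 - <<'E'
from h import *
from scipy.spatial.transform import Rotation as R
p,uv,X=cloud('top')
cv2.imwrite('pics/crop0.png',cv2.resize(p[80:280,180:460,::-1],None,fx=2.8,fy=2.8,interpolation=cv2.INTER_CUBIC))
lid=X[(abs(X[:,2]-.078)<.006)&(X[:,1]>.1)&(X[:,0]>.35)]
rc=cv2.minAreaRect(np.float32(lid[:,:2]));print('lid',rc);print(cv2.boxPoints(rc))
lip=X[(X[:,2]>.048)&(X[:,2]<.066)&(X[:,1]>.08)&(X[:,1]<.2)]
print('lip',len(lip),cv2.minAreaRect(np.float32(lip[:,:2])))
lo=X[(X[:,2]>.04)&(X[:,2]<.06)&(np.hypot(X[:,0]-.588,X[:,1]-.042)<.05)]
print('loupe',len(lo),lo.mean(0),cv2.minEnclosingCircle(np.float32(lo[:,:2])))
ca=X[(X[:,2]>.04)&(X[:,2]<.06)&(np.hypot(X[:,0]-.447,X[:,1]-.244)<.03)]
print('can',len(ca),ca.mean(0))
print('lip px',at_z('top',[(293,150),(269,222)],.058))
print('front px',at_z('top',[(268,103),(222,243)],.078))
print(R.from_rotvec(r.get_obs()['orientation']).as_matrix().round(3))
E
```

```text
lid ((0.698562502861023, 0.43598270416259766), (0.44273608922958374, 0.2915671169757843), 70.37183380126953)
[[0.48688933 0.27644864]
 [0.7615141  0.178507  ]
 [0.91023564 0.5955168 ]
 [0.6356109  0.69345844]]
lip 702 ((0.7517228126525879, 0.16393457353115082), (0.4613770544528961, 0.07635070383548737), 1.880872130393982)
loupe 397 [0.58496157 0.0446671  0.05008197] ((0.585398256778717, 0.04400481656193733), 0.022981755435466766)
can 231 [0.44759906 0.24696709 0.04991433]
lip px [[0.66916416 0.1249443  0.058     ]
 [0.52628411 0.17444617 0.058     ]]
front px [[0.75950528 0.17212976 0.078     ]
 [0.48763488 0.26251843 0.078     ]]
[[-0.933  0.359  0.   ]
 [ 0.359  0.933  0.   ]
 [-0.     0.    -1.   ]]
```

View pics/crop0.png

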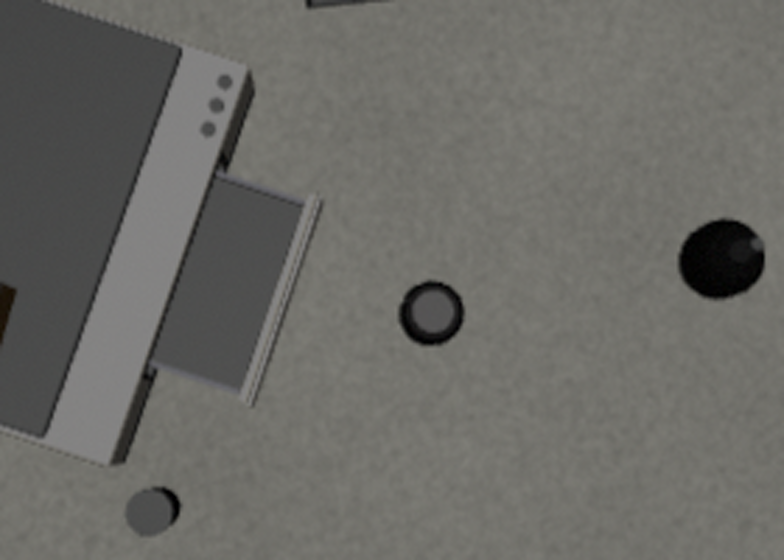

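```bash
python3 -m jog '[{"fingers":0.03,"rz":-1.6},{"x":-0.042,"y":-0.04},{"x":-0.042,"y":-0.04},{"x":-0.042,"y":-0.04},{"x":-0.042,"y":-0.04},{"x":-0.042,"y":-0.04},{"x":-0.042,"y":-0.04},{"x":-0.042,"y":-0.04}]' && python3 -m jog '[{"x":-0.042,"y":-0.04},{"x":-0.042,"y":-0.04},{"x":-0.042,"y":-0.04},{"x":-0.002,"z":0.04},{"z":0.04},{}]'
```

```text
validation failed for argument at $[0]...
```

```bash
python3 -m jog '[{"fingers":0.03,"x":0,"y":0,"z":0,"rx":0,"ry":0,"rz":-1.6},{"fingers":0.03,"x":-0.042,"y":-0.04,"z":0,"rx":0,"ry":0,"rz":0},{"fingers":0.03,"x":-0.042,"y":-0.04,"z":0,"rx":0,"ry":0,"rz":0},{"fingers":0.03,"x":-0.042,"y":-0.04,"z":0,"rx":0,"ry":0,"rz":0},{"fingers":0.03,"x":-0.042,"y":-0.04,"z":0,"rx":0,"ry":0,"rz":0},{"fingers":0.03,"x":-0.042,"y":-0.04,"z":0,"rx":0,"ry":0,"rz":0},{"fingers":0.03,"x":-0.042,"y":-0.04,"z":0,"rx":0,"ry":0,"rz":0},{"fingers":0.03,"x":-0.042,"y":-0.04,"z":0,"rx":0,"ry":0,"rz":0}]'
```

```text
clock: 1.75
tcp_pos: [0.4271, 0.2666, 0.2317]
orientation: [0.528, 3.096, 0.001]
contact_force: [0.2, -0.1, -0.7]
grip_width: 0.0302
gripper_force: 0.0
```

```bash
python3 -m jog '[{"fingers":0.03,"x":-0.042,"y":-0.039,"z":0,"rx":0,"ry":0,"rz":0},{"fingers":0.03,"x":-0.042,"y":-0.039,"z":0,"rx":0,"ry":0,"rz":0},{"fingers":0.03,"x":-0.042,"y":-0.039,"z":0,"rx":0,"ry":0,"rz":0},{"fingers":0.03,"x":-0.042,"y":-0.04,"z":0,"rx":0,"ry":0,"rz":0},{"fingers":0.03,"x":0,"y":0,"z":0.05,"rx":0,"ry":0,"rz":0},{"fingers":0.03,"x":0,"y":0,"z":0.06,"rx":0,"ry":0,"rz":0},{"fingers":0.03,"x":0,"y":0,"z":0.03,"rx":0,"ry":0,"rz":0},{"fingers":0.03,"x":0,"y":0,"z":0,"rx":0,"ry":0,"rz":0}]'
python3 - <<'E'
from h import *
p,uv,X=cloud('top')
cv2.imwrite('pics/crop1.png',cv2.resize(p[80:280,180:460,::-1],None,fx=2.8,fy=2.8))
for c in('top','scene'):
    if c=='scene': r.grab_frame(c)
    print(c,[(np.round(q['xyz'],3),q['score']) for q in r.landmark_of('loupe',c)[:1]])
print(r.get_obs()['tcp_pos'])
E
```

```text
clock: 2.75
tcp_pos: [0.5308, 0.064, 0.0894]
orientation: [-0.528, -3.093, 0.003]
contact_force: [0.3, -0.6, 0.4]
grip_width: 0.0304
gripper_force: 0.0
top []
scene [(array([ 0.588,  0.043, -0.004]), 0.54)]
[0.53393575 0.06463163 0.09305681]
```

View pics/crop1.png

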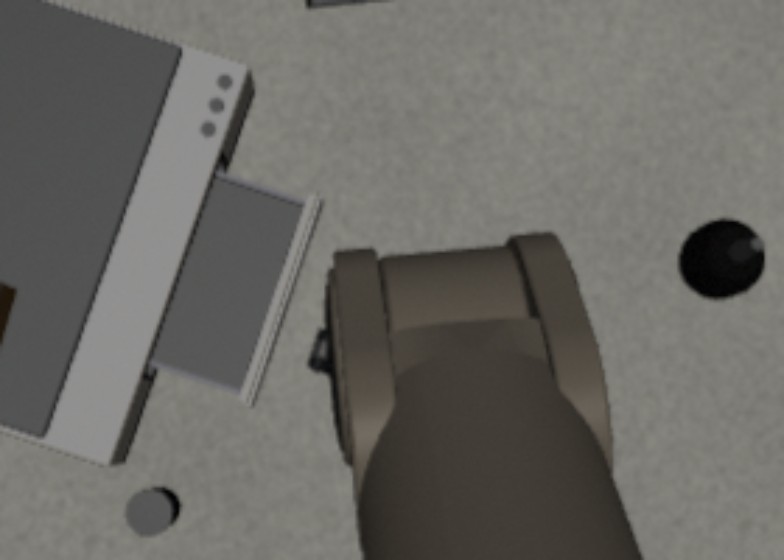

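The arm hides the loupe from above; the gripper is visible around (320,350) in the crop, in front of the tray, and nothing has moved. Next I lower it and push.

```bash
python3 -m jog '[{"fingers":0.03,"x":0,"y":-0.002,"z":0.04,"rx":0,"ry":0,"rz":0},{"fingers":0.03,"x":0,"y":0,"z":0.03,"rx":0,"ry":0,"rz":0},{"fingers":0.03,"x":0,"y":0,"z":0.01,"rx":0,"ry":0,"rz":0},{"fingers":0.03,"x":-0.012,"y":0,"z":0,"rx":0,"ry":0,"rz":0},{"fingers":0.03,"x":-0.01,"y":0,"z":0,"rx":0,"ry":0,"rz":0},{"fingers":0.03,"x":-0.01,"y":0,"z":0,"rx":0,"ry":0,"rz":0},{"fingers":0.03,"x":-0.01,"y":0,"z":0,"rx":0,"ry":0,"rz":0},{"fingers":0.03,"x":-0.01,"y":0,"z":0,"rx":0,"ry":0,"rz":0}]'
python3 - <<'E'
from h import *
p,_=r.grab_frame('scene')
cv2.imwrite('pics/s2.png',cv2.resize(p[130:330,200:480,::-1],None,fx=2.8,fy=2.8))
print([(np.round(q['xyz'],3),q['score']) for q in r.landmark_of('loupe','scene')[:1]])
print(r.get_obs()['tcp_pos'])
E
```

```text
clock: 3.95
tcp_pos: [0.5814, 0.0452, 0.0115]
orientation: [-0.53, -3.096, -0.0]
contact_force: [-2.7, 0.9, 3.6]
grip_width: 0.0299
gripper_force: 1.8
[(array([ 0.608,  0.039, -0.002]), 0.55)]
[0.5824284  0.04467873 0.011503  ]
```

View pics/s2.png

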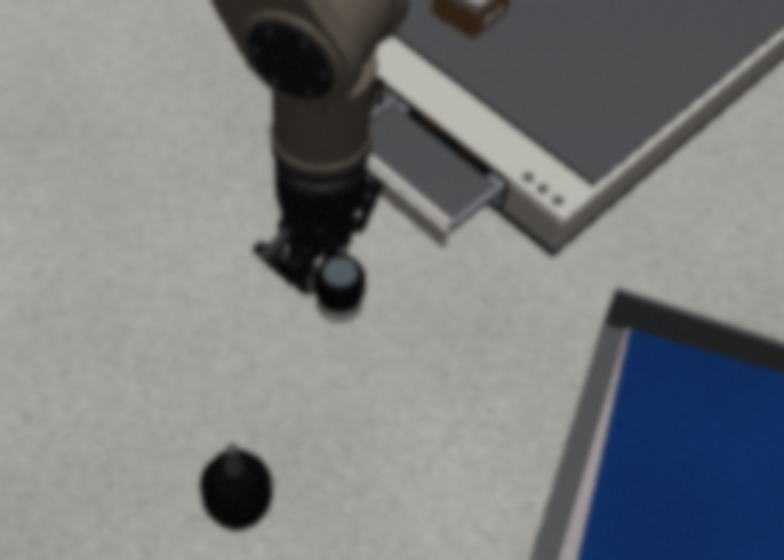

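The loupe stands upright against the fingertips at crop (340,285), and the tray's path is the strip below the lip. I keep pushing.

```bash
python3 -m jog '[{"fingers":0.03,"x":-0.012,"y":0,"z":0,"rx":0,"ry":0,"rz":0},{"fingers":0.03,"x":-0.012,"y":0,"z":0,"rx":0,"ry":0,"rz":0},{"fingers":0.03,"x":-0.012,"y":0,"z":0,"rx":0,"ry":0,"rz":0},{"fingers":0.03,"x":-0.012,"y":0,"z":0,"rx":0,"ry":0,"rz":0},{"fingers":0.03,"x":-0.012,"y":0,"z":0,"rx":0,"ry":0,"rz":0},{"fingers":0.03,"x":-0.012,"y":0,"z":0,"rx":0,"ry":0,"rz":0},{"fingers":0.03,"x":-0.011,"y":0,"z":0,"rx":0,"ry":0,"rz":0},{"fingers":0.03,"x":-0.008,"y":0,"z":0,"rx":0,"ry":0,"rz":0}]'
python3 - <<'E'
from h import *
p,_=r.grab_frame('scene')
print([(np.round(q['xyz'],3),q['score']) for q in r.landmark_of('loupe','scene')[:1]])
print(r.get_obs()['tcp_pos'])
E
```

```text
clock: 5.05
tcp_pos: [0.6674, 0.0146, 0.0113]
orientation: [0.53, 3.096, -0.0]
contact_force: [-1.4, -0.7, 1.0]
grip_width: 0.0301
gripper_force: 1.2
[(array([ 0.693,  0.008, -0.006]), 0.85)]
[0.66781891 0.01439289 0.01137673]
```

```bash
python3 -m jog '[{"fingers":0.03,"x":0.01,"y":0,"z":0,"rx":0,"ry":0,"rz":0},{"fingers":0.03,"x":0.025,"y":0,"z":0,"rx":0,"ry":0,"rz":0},{"fingers":0.03,"x":0,"y":0,"z":-0.05,"rx":0,"ry":0,"rz":0},{"fingers":0,"x":0,"y":0,"z":-0.06,"rx":0,"ry":0,"rz":0},{"fingers":0,"x":0.026,"y":0.045,"z":-0.02,"rx":0,"ry":0,"rz":0},{"fingers":0,"x":0.026,"y":0.047,"z":0,"rx":0,"ry":0,"rz":0},{"fingers":0,"x":0.026,"y":0.048,"z":0,"rx":0,"ry":0,"rz":0},{"fingers":0,"x":0,"y":0,"z":0,"rx":0,"ry":0,"rz":0}]'
python3 - <<'E'
from h import *
p,_=r.grab_frame('scene')
cv2.imwrite('pics/s3.png',cv2.resize(p[100:300,240:520,::-1],None,fx=2.8,fy=2.8))
for n in('loupe','lip_hook'):print([(np.round(q['xyz'],3),q['score']) for q in r.landmark_of(n,'scene')[:1]])
p,_=r.grab_frame('top')
for n in('loupe','lip_hook'):print([(np.round(q['xyz'],3),q['score']) for q in r.landmark_of(n,'top')[:1]])
print(r.get_obs()['tcp_pos'],r.get_obs()['grip_width'])
E
```

```text
clock: 6.15
tcp_pos: [0.6039, 0.1919, 0.141]
orientation: [-0.514, -3.097, -0.005]
contact_force: [0.5, -1.0, -0.3]
grip_width: 0.0001
gripper_force: 0.0
[(array([ 0.695,  0.006, -0.005]), 0.84)]
[(array([0.598, 0.157, 0.048]), 0.76)]
[(array([0.694, 0.005, 0.   ]), 0.56)]
[]
[0.60681971 0.18267227 0.14130212] 0.0002641594923831201
```

View pics/s3.png

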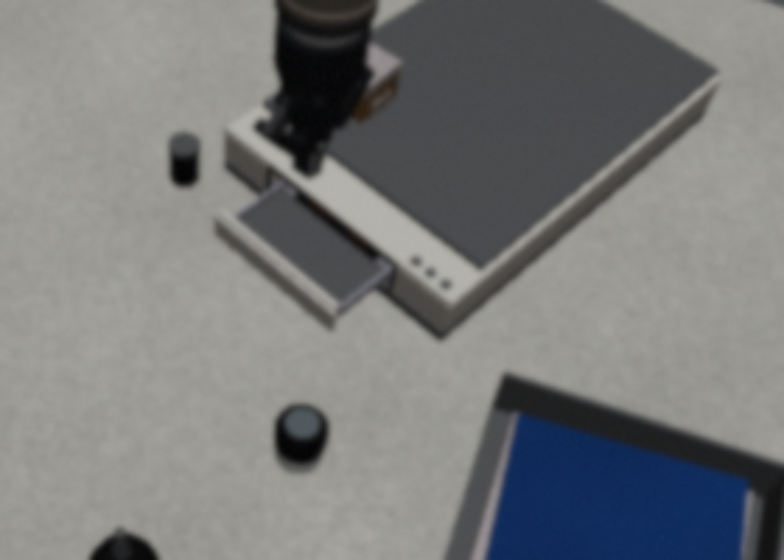

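The loupe stands upright at crop (300,435), well to the side of the tray lip, which runs (220,225)–(335,320). The closed fingertips are above the tray strip near (308,165). Next I go down behind the lip.

```bash
python3 -m jog '[{"fingers":0,"x":0,"y":-0.003,"z":0.045,"rx":0,"ry":0,"rz":0},{"fingers":0,"x":0,"y":0,"z":0.025,"rx":0,"ry":0,"rz":0},{"fingers":0,"x":0,"y":0,"z":0.015,"rx":0,"ry":0,"rz":0},{"fingers":0,"x":0,"y":0,"z":0.012,"rx":0,"ry":0,"rz":0},{"fingers":0,"x":0,"y":0,"z":0,"rx":0,"ry":0,"rz":0}]'
python3 - <<'E'
from h import *
p,_=r.grab_frame('scene')
cv2.imwrite('pics/s4.png',cv2.resize(p[140:240,280:420,::-1],None,fx=5.6,fy=5.6))
print(r.landmark_of('lip_hook','scene')[:1])
o=r.get_obs();print(o['tcp_pos'],o['contact_force'])
E
```

```text
clock: 7.08
tcp_pos: [0.6056, 0.1814, 0.0439]
orientation: [-0.53, -3.096, 0.001]
contact_force: [-0.6, -0.1, 0.8]
grip_width: 0.0005
gripper_force: 0.0
[{'xyz': [0.6004, 0.1573, 0.0446], 'score': 0.77}]
[0.60633209 0.18182457 0.04503161] [0.54630658 0.15115667 0.43979833]
```

View pics/s4.png

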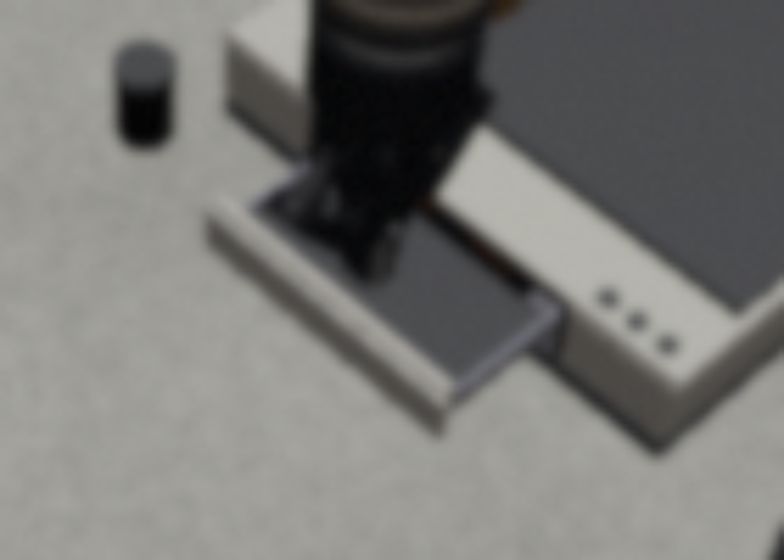

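The fingertips are inside the tray behind the lip at crop (370,270), free on all sides and with no contact force. Now I draw it out.

```bash
python3 -m jog '[{"fingers":0,"x":0,"y":-0.008,"z":0,"rx":0,"ry":0,"rz":0},{"fingers":0,"x":0,"y":-0.008,"z":0,"rx":0,"ry":0,"rz":0},{"fingers":0,"x":0,"y":-0.014,"z":0,"rx":0,"ry":0,"rz":0},{"fingers":0,"x":0,"y":-0.014,"z":0,"rx":0,"ry":0,"rz":0},{"fingers":0,"x":0,"y":-0.014,"z":0,"rx":0,"ry":0,"rz":0},{"fingers":0,"x":0,"y":-0.014,"z":0,"rx":0,"ry":0,"rz":0},{"fingers":0,"x":0,"y":-0.014,"z":0,"rx":0,"ry":0,"rz":0},{"fingers":0,"x":0,"y":-0.014,"z":0,"rx":0,"ry":0,"rz":0}]'
python3 - <<'E'
from h import *
r.grab_frame('scene')
for n in('loupe','lip_hook'):print([(np.round(q['xyz'],3),q['score']) for q in r.landmark_of(n,'scene')[:1]])
o=r.get_obs();print(o['tcp_pos'],o['contact_force'])
E
```

```text
clock: 8.18
tcp_pos: [0.5722, 0.0864, 0.0443]
orientation: [0.53, 3.096, 0.0]
contact_force: [1.5, 1.9, 2.1]
grip_width: -0.0001
gripper_force: 1.5
[(array([ 0.694,  0.006, -0.001]), 0.71)]
[(array([0.568, 0.072, 0.046]), 0.88)]
[0.57134122 0.08549433 0.04387525] [ 0.8333917  -0.33661569 -0.90910242]
```

```bash
python3 -m jog '[{"fingers":0,"x":0,"y":-0.007,"z":0,"rx":0,"ry":0,"rz":0},{"fingers":0,"x":0,"y":-0.007,"z":0,"rx":0,"ry":0,"rz":0},{"fingers":0,"x":0,"y":-0.007,"z":0,"rx":0,"ry":0,"rz":0},{"fingers":0,"x":0,"y":-0.006,"z":0,"rx":0,"ry":0,"rz":0}]'
python3 -m jog '[{"fingers":0,"x":0,"y":-0.004,"z":0,"rx":0,"ry":0,"rz":0}]'
python3 -m jog '[{"fingers":0,"x":0,"y":-0.004,"z":0,"rx":0,"ry":0,"rz":0}]'
```

```text
clock: 8.82
tcp_pos: [0.5628, 0.0617, 0.044]
orientation: [-0.529, -3.096, 0.0]
contact_force: [-0.2, 2.9, -1.9]
grip_width: 0.0001
gripper_force: 1.3
clock: 8.95
tcp_pos: [0.5617, 0.0578, 0.0442]
orientation: [-0.53, -3.096, 0.0]
contact_force: [0.1, 3.2, -1.4]
grip_width: 0.0001
gripper_force: 1.3
clock: 9.07
tcp_pos: [0.5605, 0.0543, 0.0442]
orientation: [-0.529, -3.096, -0.0]
contact_force: [-0.7, 3.1, -1.8]
grip_width: -0.0003
gripper_force: 1.3
```

```bash
python3 -m jog '[{"fingers":0,"x":0,"y":-0.003,"z":0,"rx":0,"ry":0,"rz":0}]'|sed -n 2,4p
python3 -m jog '[{"fingers":0,"x":0,"y":-0.003,"z":0,"rx":0,"ry":0,"rz":0}]'|sed -n 2,4p
python3 -m jog '[{"fingers":0,"x":0,"y":-0.002,"z":0,"rx":0,"ry":0,"rz":0}]'|sed -n 2,4p
```

```text
tcp_pos: [0.5596, 0.0514, 0.0443]
orientation: [-0.53, -3.096, -0.0]
contact_force: [-0.2, 3.8, -1.5]
tcp_pos: [0.5587, 0.0487, 0.0443]
orientation: [-0.53, -3.097, -0.0]
contact_force: [-1.3, 3.6, -1.6]
tcp_pos: [0.558, 0.0467, 0.0443]
orientation: [-0.53, -3.096, -0.0]
contact_force: [-1.5, 3.3, -0.7]
```

```bash
python3 -m jog '[{"fingers":0,"x":0,"y":-0.003,"z":0,"rx":0,"ry":0,"rz":0}]'|sed -n 2,4p
python3 -m jog '[{"fingers":0,"x":0,"y":-0.003,"z":0,"rx":0,"ry":0,"rz":0}]'|sed -n 2,4p
python3 -m jog '[{"fingers":0,"x":0,"y":-0.003,"z":0,"rx":0,"ry":0,"rz":0}]'|sed -n 2,4p
```

```text
tcp_pos: [0.5576, 0.0455, 0.0444]
orientation: [0.528, 3.096, 0.003]
contact_force: [0.9, 9.7, -4.4]
tcp_pos: [0.5576, 0.0453, 0.0445]
orientation: [0.525, 3.095, 0.008]
contact_force: [3.2, 16.8, -7.1]
tcp_pos: [0.5575, 0.0452, 0.0446]
orientation: [0.522, 3.094, 0.012]
contact_force: [4.7, 22.9, -10.0]
```

The force climbs while the TCP stays put, so the tray is at its stop. I release, rise clear and check.

```bash
python3 -m jog '[{"fingers":0,"x":0,"y":0.009,"z":0,"rx":0,"ry":0,"rz":0},{"fingers":0,"x":0,"y":0.014,"z":0,"rx":0,"ry":0,"rz":0},{"fingers":0,"x":0,"y":0,"z":0,"rx":0,"ry":0,"rz":0},{"fingers":0,"x":0,"y":0,"z":-0.03,"rx":0,"ry":0,"rz":0},{"fingers":0,"x":0,"y":0,"z":-0.06,"rx":0,"ry":0,"rz":0},{"fingers":0,"x":0,"y":0,"z":-0.06,"rx":0,"ry":0,"rz":0},{"fingers":0,"x":0.05,"y":0.03,"z":0,"rx":0,"ry":0,"rz":0},{"fingers":0,"x":0.05,"y":0.03,"z":0,"rx":0,"ry":0,"rz":0}]'
python3 -m jog '[{"fingers":0,"x":0,"y":0.05,"z":0,"rx":0,"ry":0,"rz":0},{"fingers":0,"x":0,"y":0.06,"z":0,"rx":0,"ry":0,"rz":0},{"fingers":0,"x":0,"y":0.06,"z":0,"rx":0,"ry":0,"rz":0},{"fingers":0,"x":0,"y":0,"z":0,"rx":0,"ry":0,"rz":0}]' |sed -n 1,4p
python3 - <<'E'
from h import *
for c in('scene','top'):
    p,_=r.grab_frame(c); cv2.imwrite(f'pics/{c}5.png',p[:,:,::-1])
    for n in('lip_hook','loupe','canister','carton','blower'):
        print(c,n,[(np.round(q['xyz'],3).tolist(),round(q['score'],2)) for q in r.landmark_of(n,c)[:1]])
E
```

```text
clock: 10.82
tcp_pos: [0.4883, 0.1497, 0.1953]
orientation: [0.534, 3.094, 0.001]
contact_force: [0.5, 1.4, -0.3]
grip_width: 0.0
gripper_force: 0.0
clock: 11.32
tcp_pos: [0.5448, 0.3152, 0.1936]
orientation: [-0.52, -3.098, -0.002]
contact_force: [-0.1, -0.7, 0.0]
scene lip_hook [([0.554, 0.027, 0.047], 0.97)]
scene loupe [([0.693, 0.006, -0.004], 0.75)]
scene canister [([0.448, 0.245, 0.0], 0.69)]
scene carton [([0.585, 0.361, 0.078], 0.57)]
scene blower [([0.626, -0.175, -0.0], 0.86)]
top lip_hook [([0.557, 0.036, 0.045], 0.64)]
top loupe [([0.696, 0.006, 0.002], 0.78)]
top canister [([0.445, 0.243, -0.003], 0.67)]
top carton [([0.582, 0.366, 0.081], 0.75)]
top blower [([0.621, -0.175, -0.003], 0.95)]
```

View pics/top5.png

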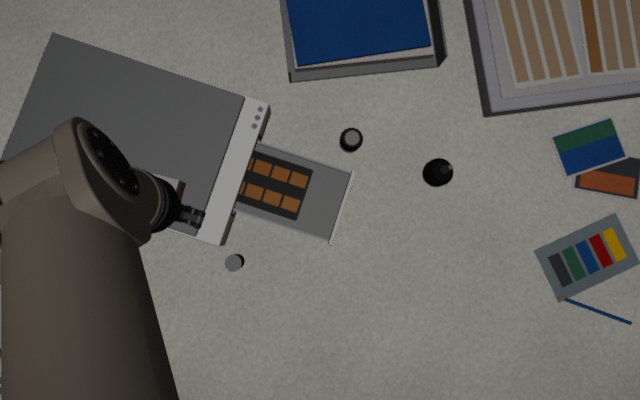

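The tray is out, with its lip at (353,172)–(331,242). The loupe stands clear at (350,139), and the canister, carton and blower are where they were.

```bash
python3 -c "
from bench import r
print(r.hand_in())"
```

```text
the job is handed in; nothing more can be done
None
```

The job is handed in: I slid the loupe aside, still upright and about 35 mm clear of the tray's path, and drew the tray out by its lip until it hit its stop; the canister, carton and blower did not move.

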